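# Put the deburring tool away in its case

## Task

The yellow deburring tool was left in the blue tool bin. Lift it out by itself, leaving the other two tools in the bin, and lay it flat in the open grey case. Then close the lid fully, and once it is shut turn the red latch a quarter turn until its arm lies square across the lid; do not disturb the things lying around.

Things in the scene. Friction and masses are not known exactly. Their poses are not given: they have to be found in the camera images.
- bin: blue open tool bin, fixed to the bench, inside 196 (x) x 210 (y) mm, floor 4 mm thick, rim 48 mm above the bench and about 12 mm wide; origin under its centre on the bench. Three tools lie in it side by side, about 62 mm apart along its y axis, in any order, each with its long axis along the bin's x axis.
- deburrer: yellow deburring tool to be put away, 152 mm long, 50 g; origin at mid-length on its underside, its y axis along the tool: square-ish yellow handle 18 x 18 mm from y = -26 to y = +76 mm, thin steel blade stem from there to y = -76 mm; grip the handle at about y = +20 mm (centre of mass), 9 mm above the underside. As it lies in the bin its handle points towards the bin's +x.
- nipper: trimming tool with a brown wooden handle, 128 mm long (y axis), 24 mm wide and high, origin at mid-length on the underside; stays in the bin
- marker: grey marker with a black cap, 134 mm long (y axis), 14 mm wide, 16 mm high, origin at mid-length on the underside; stays in the bin
- case: grey hard case, fixed to the bench, outside 110 (x) x 190 (y) mm, walls 5 mm, inner floor 6 mm and rim 40 mm above the bench; origin under its centre on the bench. Its x axis points from the latch side to the hinge side (away from the robot). A block 38 mm deep, 44 mm wide and 50 mm high stands in front of the middle of the latch side (x = -92 to -54 mm) and carries the latch.
- lid (a joint): hinge of the case's lid, rad: 0 = shut, grows as it opens, about 1.75 to 2.0 at the start (standing up and leaning back past upright), stop at 2.2; it is stiff and stays where it is left. The lid is a slab of 110 x 190 x 8 mm; shut, its top is 48 mm above the bench.
- lid_hinge (a point): middle of the lid's hinge line (case x = +55 mm, 40 mm above the bench); the hinge line runs along the case's y axis
- lid_edge (a point): middle of the lid's free edge, 110 mm from the hinge line, halfway through its 8 mm thickness
- latch (a joint): pivot of the red latch, rad, upright axis, counter-clockwise from above is positive: 0 = the arm lies along the case's front (pointing to the case's -y), 1.57 = its end stop, arm square across the lid (pointing to the case's +x); starts between -0.3 and 0.1; stays where it is left
- latch_pivot (a point): pivot of the latch, at the underside of its arm: case x = -73 mm, y = 0, 51 mm above the bench
- latch_post (a point): centre of the black finger post on the latch's arm, 45 mm from the pivot, 77 mm above the bench; the post is round, 12 mm thick with a 16 mm head, rises from the arm's top (58 mm) to 89 mm above the bench; push it or grip it from above
- blades: yellow blade dispenser, 26 x 66 x 14 mm, lying on the bench beyond the bin and the case; leave alone; origin at the centre of its underside
- loose_cap: red moulded cap, 44 mm across, 39 mm high, standing on the bench beyond the bin and the case; leave alone; origin at the centre of its underside

How it is judged (in metres and radians):
On the way, in this order (a step that is already met when the one before it is completed fails the run):
1. the deburring tool is lifted clear of the bin, the other two tools still in it (z of deburrer in the frame of bin above 0.06 m and x of nipper in the frame of bin between -0.1 and 0.1 m and y of nipper in the frame of bin between -0.107 and 0.107 m and z of nipper in the frame of bin between -0.002 and 0.03 m and x of marker in the frame of bin between -0.1 and 0.1 m and y of marker in the frame of bin between -0.107 and 0.107 m and z of marker in the frame of bin between -0.002 and 0.03 m), for 0.1 s.
2. the deburring tool lies flat in the open case, let go (x of deburrer in the frame of case between -0.048 and 0.048 m and y of deburrer in the frame of case between -0.045 and 0.045 m and z of deburrer in the frame of case between 0 and 0.015 m and contact force between the fingers and deburrer below 0.2 N and value of joint lid above 1 rad), for 0.2 s.
3. the lid is shut over the tool, the latch not yet turned (x of deburrer in the frame of case between -0.048 and 0.048 m and y of deburrer in the frame of case between -0.045 and 0.045 m and z of deburrer in the frame of case between 0 and 0.015 m and value of joint lid below 0.06 rad and value of joint latch below 0.6 rad), for 0.2 s.
4. the latch is turned across the lid (x of deburrer in the frame of case between -0.048 and 0.048 m and y of deburrer in the frame of case between -0.045 and 0.045 m and z of deburrer in the frame of case between 0 and 0.015 m and value of joint lid below 0.06 rad and value of joint latch above 1.4 rad), for 0.2 s.
At the end, for the whole second after the job is handed in: The deburring tool rests flat in the case (origin within 48 mm in x, 45 mm in y of its centre, under 15 mm up), the lid is shut (below 0.06 rad), the latch lies across it (above 1.4 rad), the nipper and the marker lie in the bin (origins inside its walls, under 30 mm up) (all of step 4 and x of nipper in the frame of bin between -0.1 and 0.1 m and y of nipper in the frame of bin between -0.107 and 0.107 m and z of nipper in the frame of bin between -0.002 and 0.03 m and x of marker in the frame of bin between -0.1 and 0.1 m and y of marker in the frame of bin between -0.107 and 0.107 m and z of marker in the frame of bin between -0.002 and 0.03 m and linear speed of deburrer below 0.02 m/s); the robot touches nothing.
It fails at once if the latch is turned past 0.8 rad while the lid is not shut (value of joint latch above 0.8 rad and value of joint lid above 0.15 rad).
It fails at once if the nipper or the marker is lifted out of the bin (z of any of nipper, marker in the frame of bin above 0.05 m).
It fails at once if the blade dispenser or the loose cap is moved more than 20 mm (distance of any of blades, loose_cap from where it was at the start of the episode above 0.02 m).
It also fails if it takes over 66 s, if anything falls off the work surface, if the arm or the gripper's body presses on something with over 40 N, if the wrist force passes 120 N, or if a joint passes its speed limit or range.

## Robot

A 6-joint arm with a two-finger parallel gripper is mounted at the origin on a cart in front of the work surface, level with it; the furniture and walls round the work are solid. World frame = base frame: x ahead of the robot, y to its left, z up, the work surface at z = 0. Lengths are in m, angles in degrees, forces in N, time in s.
With the tool pointing down it reaches from about 0.35 to 0.875 m from the base axis. Payload 4.2 kg.
Tool frame: the origin (TCP) lies between the finger pads; the fingertips stand 25 mm ahead of it and the grasp point (between the pads) lies 6 mm ahead of it (r.tips_ahead is the distance from the TCP to the fingertips, in m); z points along the fingers, y is the direction in which the jaws open and shut (so a half turn about z gives the same grasp; the last joint's range is limited). The gripper opens to 87 mm and grips with 3 to 60 N. Pads are 19 mm wide; open, the fingers measure 117 mm over their backs; the gripper's body (75 mm by 190 mm) begins 51 mm behind the grasp point.
Start: joints at [85.634, 22.042, 0.453, 0, -68.411, -14.817], TCP at [0.205, 0.59, 0.248] pointing down, gripper open.
Joint ranges: [-179.83, 179.83], [-69.29, 118.12], [-61.27, 80.66], [-181.25, 117.63], [-171.15, -9.14], [-177.46, 177.46]. Speed limits (degrees/s): [159.86, 159.86, 180, 180, 180, 180].

## Interface

Orientations are given as a 3x3 rotation matrix whose columns are the frame's x, y, z axes.
In Python, from station import r, vision, finish_job gives the robot as it stands.
- The arm moves only by the shell command python3 -m jog 'ROWS'. ROWS is a JSON object of lists of equal length, an entry for each row: "rot": the turn, a rotation vector about the world's x, y, z in degrees, a list of three; "delta_pos": the shift along the world's x, y, z in mm, a list of three; "grip": the opening in per cent of the stroke, from 0 (shut) to 100 (fully open). A call has 1 to 10 rows; each row shifts and turns the commanded pose from where the row before left it; what a row does not reach is not made up. A row lasts 1/12 s, in which the tool goes at most 41.7 mm and 7.16 degrees, less where a joint would pass 70% of its speed; a pose out of reach is approached as far as the arm can. A call with a gripper value outside its range is refused whole. The fingers move at their own pace and stop on an object; the grip force is fixed at half the most. Time passes only in rows, so rows that do not move let the fingers close. It gives the time, the measured TCP pose, the force and the opening at its end, in the units of the state.
- r.sense(): the state, without advancing time (a new reading comes with each control period).
- vision.capture(name): name is "side" or "top" or "wrist"; returns a dict with "frame" (384x512x3 uint8, red, green, blue), "K" (3x3 intrinsics, pixels), "xyz" and "orientation" of the camera in the world. Camera axes: x right, y up, looking along -z (the intrinsics and any distortion apply to the point x, -y, -z); pixel columns grow to the right and rows downward; lengths in m; the calibration is good to about 2 mm. A picture is of the moment at which its call begins. There is no depth.
- finish_job(): hands the job in, once; it reports no verdict.
The state is a dict: "time_s": time; "joints": joint angles; "joint_velocities": joint speeds; "effort": joint torques, N m; "tcp_pos": TCP position; "ee_rot": TCP orientation; "wrist_force": force on the tool from outside, world axes, zero at the start; "moment": the same for the moment, N m; "gripper_width": opening from 0.0 (shut) to 1.0 (fully open).
Only numpy, scipy, OpenCV 4.12 (cv2) and the standard library are available. Lean on these libraries where they do the work, as an engineer would, in place of code of your own. Each camera call takes 0.05 s, during which the arm holds its last target. There are 200 camera calls.

## Working session

There is one attempt and no reset: what is moved stays moved. The work goes in short steps, Python scripts to look and compute and a shell command to move; the robot and the scene stay as the last step left them, time stands still between calls to the robot, and variables do not carry over. Pictures are saved under pics/ and viewed, about 8 in all and at most 12, crops included, and the job is handed in when it is done.

```bash
mkdir -p pics; cat > h.py <<'E'
import numpy as np, cv2
from station import r, vision, finish_job
def snap(n,f,scale=1.5,crop=None):
    c=vision.capture(n); im=c['frame'][:,:,::-1].copy()
    if crop: u0,v0,u1,v1=crop; im=im[v0:v1,u0:u1]
    im=cv2.resize(im,None,fx=scale,fy=scale,interpolation=cv2.INTER_CUBIC); cv2.imwrite('pics/'+f,im)
    np.savez('pics/'+f+'.npz',K=c['K'],xyz=c['xyz'],R=c['orientation'],frame=c['frame'])
    print({k:(v if k!='frame' else None) for k,v in c.items()}); return c
def load(f): return np.load('pics/'+f+'.npz')
def ray(c,u,v,z):
    K=np.array(c['K']);R=np.array(c['R']);p=np.array(c['xyz'])
    d=R@np.array([(u-K[0,2])/K[0,0],-(v-K[1,2])/K[1,1],-1]); return p+d*(z-p[2])/d[2]
def proj(c,P):
    K=np.array(c['K']);q=np.array(c['R']).T@(np.array(P)-np.array(c['xyz']))
    return K[0,2]+K[0,0]*q[0]/-q[2], K[1,2]-K[1,1]*q[1]/-q[2]
E
python3 - <<'E'
from h import *
snap('top','t1.png');snap('side','s1.png');s=r.sense();print(s)
E
```

```text
{'frame': None, 'K': array([[437.33599365,   0.        , 262.61367735],
       [  0.        , 437.33599365, 192.6935166 ],
       [  0.        ,   0.        ,   1.        ]]), 'xyz': array([ 0.30663099, -0.16807773,  1.04680501]), 'orientation': array([[-0.01844795,  0.98551061, -0.16860755],
       [-0.99977771, -0.0164611 ,  0.01317416],
       [ 0.0102078 ,  0.1688131 ,  0.98559522]])}
{'frame': None, 'K': array([[377.21568902,   0.        , 254.94574438],
       [  0.        , 377.21568902, 194.13931617],
       [  0.        ,   0.        ,   1.        ]]), 'xyz': array([0.53783359, 0.54922367, 0.72470193]), 'orientation': array([[-0.99684259, -0.06351028,  0.04765814],
       [ 0.07822089, -0.68226298,  0.72691039],
       [-0.01365089,  0.7283431 ,  0.68507662]])}
{'time_s': 0.1, 'joints': array([ 8.56338476e+01,  2.20853658e+01,  3.88341578e-01, -2.30286334e-02,
       -6.84123711e+01, -1.48169607e+01]), 'joint_velocities': array([ 0.06799324, -0.0795854 ,  0.18277137,  0.09317071,  0.06315769,
        0.04645966]), 'effort': array([-5.59729251e-04, -3.91687524e+01,  1.87936020e+01,  4.23195764e+00,
        1.34506155e-02, -7.77788978e-05]), 'tcp_pos': array([0.20519487, 0.58984077, 0.24659032]), 'ee_rot': array([[ 9.44424571e-01, -3.28727792e-01, -5.18001745e-04],
       [-3.28728175e-01, -9.44422718e-01, -1.87528781e-03],
       [ 1.27246604e-04,  1.94134965e-03, -9.99998107e-01]]), 'wrist_force': array([ 0.04848375,  0.38440677, -0.16963754]), 'moment': array([0.01552188, 0.00916989, 0.02505075]), 'gripper_width': 0.9998347213691364}
```

View pics/t1.png

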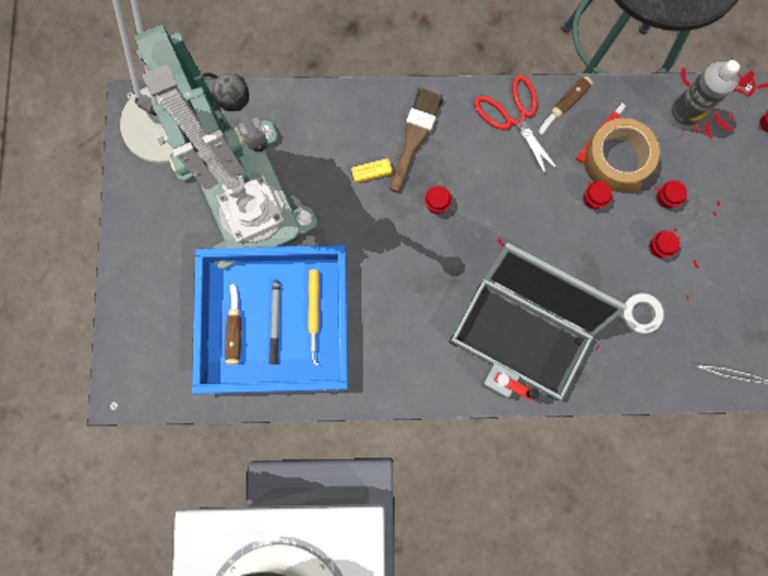

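View pics/s1.png

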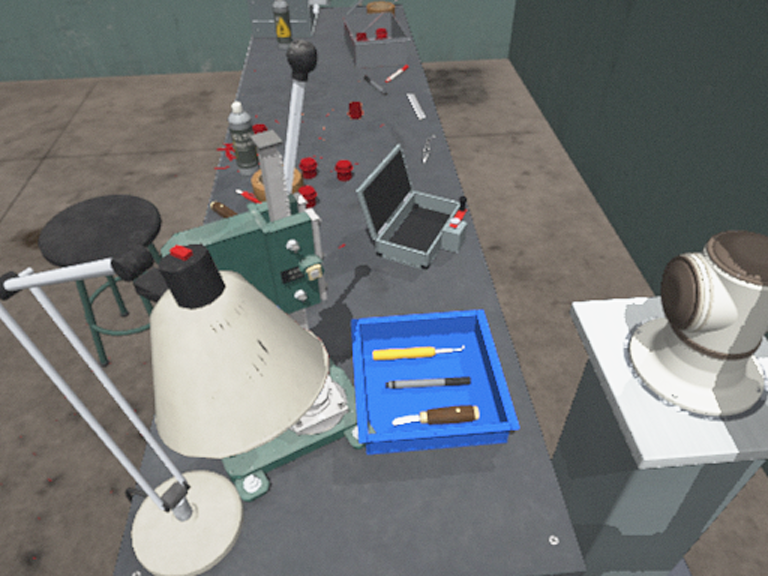

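The top view shows the bin at (270,318) with the tools in it: nipper at (233,325), marker at (275,320) and yellow deburrer at (314,315). The case is at about (525,335) with its lid open to the upper right, and the red latch with its black post is at (531,393). In the side view a press stands directly behind the bin. The arm is out of both views.

```bash
python3 - <<'E'
from h import *
c=load('t1.png');im=c['frame'][:,:,::-1]
a=cv2.resize(im[150:280,290:440],None,fx=5,fy=4.6,interpolation=cv2.INTER_CUBIC);a=cv2.resize(im[150:270,285:435],None,fx=5,fy=5,interpolation=cv2.INTER_CUBIC);cv2.imwrite('pics/c1.png',a)
for n,u,v,z in [('bFL',195,248,.048),('bFR',345,246,.048),('bNR',347,388,.048),('bNL',193,392,.048),('hb',314,269,.022),('he',314,333,.022),('tip',316,363,.01),('press',250,245,.05),('cap',438,200,.03),('blades',372,170,.014),('knob',315,222,.05),('cap2',598,195,.03),('ring',643,313,.02)]:
    print(n,ray(c,u/1.5,v/1.5,z).round(3))
E
```

```text
bFL [0.547 0.127 0.048]
bFR [ 0.547 -0.106  0.048]
bNR [ 0.328 -0.108  0.048]
bNL [0.326 0.123 0.048]
hb [ 0.516 -0.055  0.022]
he [ 0.414 -0.055  0.022]
tip [ 0.368 -0.057  0.01 ]
press [0.55  0.041 0.05 ]
cap [ 0.625 -0.255  0.03 ]
blades [ 0.683 -0.149  0.014]
knob [ 0.586 -0.06   0.05 ]
cap2 [ 0.629 -0.515  0.03 ]
ring [ 0.437 -0.576  0.02 ]
```

View pics/c1.png

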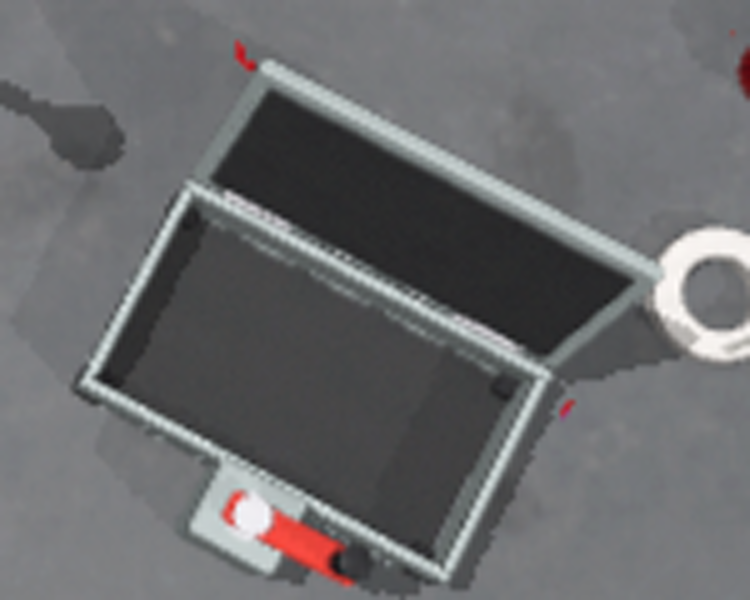

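```bash
cat >> h.py <<'E'
def fitcase(f):
    c=load(f)
    px=np.array([[190,187],[88,380],[440,575],[545,375]])/5+[285,150]
    W=np.array([ray(c,*p,.04)[:2] for p in px]); L=np.array([[.055,.095],[-.055,.095],[-.055,-.095],[.055,-.095]])
    o=W.mean(0); A=np.arctan2
    M=(W-o).T@L; yaw=A(M[1,0]-M[0,1],M[0,0]+M[1,1]); return o,yaw,W,L
def case(o,yaw,x,y,z): 
    return np.array([o[0]+x*np.cos(yaw)-y*np.sin(yaw),o[1]+x*np.sin(yaw)+y*np.cos(yaw),z])
E
python3 - <<'E'
from h import *
o,yaw,W,L=fitcase('t1.png'); print(o,np.degrees(yaw))
for w,l in zip(W,L): print(w.round(4),case(o,yaw,*l,0).round(4))
c=load('t1.png'); t=lambda P:(5*(np.array(proj(c,P))-[285,150])).round(0)
for a in (1.75,1.8,1.85,1.9,1.95,2.0,2.05):
  print(a,[t(case(o,yaw,.055-.11*np.cos(a),s*.095,.04+.11*np.sin(a))) for s in (1,-1)])
for a in (-.3,-.2,-.1,0,.1): print(a,t(case(o,yaw,-.073+.045*np.sin(a),-.045*np.cos(a),.089)))
print('pivot',t(case(o,yaw,-.073,0,.058)))
E
```

```text
[ 0.39851215 -0.37739481] -29.982925712290207
[ 0.4891 -0.3233] [ 0.4936 -0.3226  0.    ]
[ 0.3994 -0.2724] [ 0.3983 -0.2676  0.    ]
[ 0.3076 -0.4298] [ 0.3034 -0.4322  0.    ]
[ 0.398  -0.4841] [ 0.3987 -0.4872  0.    ]
1.75 [array([247.,  90.]), array([653., 307.])]
1.8 [array([252.,  80.]), array([657., 296.])]
1.85 [array([258.,  70.]), array([662., 285.])]
1.9 [array([262.,  60.]), array([666., 275.])]
1.95 [array([267.,  51.]), array([669., 265.])]
2.0 [array([272.,  42.]), array([673., 255.])]
2.05 [array([276.,  34.]), array([675., 246.])]
-0.3 [336. 589.]
-0.2 [343. 582.]
-0.1 [349. 573.]
0 [354. 564.]
0.1 [358. 555.]
pivot [249. 516.]
```

Latch is near 0 rad, the lid is at about 1.88 rad and the case yaw is -30°. I'll move above the deburrer.

```bash
python3 -m jog '{"delta_pos":[[14,-38,0],[14,-38,0],[14,-38,0],[14,-38,0],[14,-38,0],[14,-38,0],[14,-38,0],[14,-38,0],[14,-38,0],[14,-38,0]],"rot":[[0,0,-7],[0,0,-7],[0,0,-7],[0,0,-7],[0,0,-7],[0,0,-7],[0,0,-7],[0,0,-7],[0,0,-7],[0,0,-7]],"grip":[42,42,42,42,42,42,42,42,42,42]}'; python3 -m jog '{"delta_pos":[[11.5,-26.5,-6],[11.5,-26.5,-6],[11.5,-26.5,-6],[11.5,-26.5,-6],[11.5,-26.5,-6],[11.5,-26.5,-6],[11.5,-26.5,-6],[11.5,-26.5,-6],[11.5,-26.5,-6],[11.5,-26.5,-6]],"rot":[[0,0,-7],[0,0,-7],[0,0,-7],[0,0,-7],[0,0,-7],[0,0,-7],[0,0,-7],[0,0,-7],[0,0,-7],[0,0,-7]],"grip":[42,42,42,42,42,42,42,42,42,42]}'; python3 -m jog '{"delta_pos":[[0,0,-15],[0,0,-15],[0,0,-15],[0,0,0]],"rot":[[0,0,-7],[0,0,-7],[0,0,-7],[0,0,0]],"grip":[42,42,42,42]}'
python3 - <<'E'
from h import *
s=r.sense();print(s['tcp_pos'],s['ee_rot'].round(3),s['joints'])
snap('wrist','w1.png')
E
```

```text
time_s: 0.93
tcp_pos: [0.3452, 0.2082, 0.2475]
ee_rot: [[0.009, -1.0, -0.0], [-1.0, -0.009, 0.0], [-0.0, 0.0, -1.0]]
wrist_force: [1.2, 0.2, 0.3]
gripper_width: 0.43
time_s: 1.77
tcp_pos: [0.4604, -0.0562, 0.187]
ee_rot: [[-0.937, -0.35, -0.0], [-0.35, 0.937, 0.0], [0.0, 0.0, -1.0]]
wrist_force: [-0.5, 1.1, 1.0]
gripper_width: 0.421
time_s: 2.1
tcp_pos: [0.458, -0.0553, 0.1396]
ee_rot: [[-1.0, 0.007, -0.007], [0.007, 1.0, -0.001], [0.007, -0.001, -1.0]]
wrist_force: [-0.3, 0.3, -0.9]
gripper_width: 0.421
[ 0.45798959 -0.05531253  0.13962291] [[-1.     0.007 -0.007]
 [ 0.007  1.    -0.001]
 [ 0.007 -0.001 -1.   ]] [ 1.33417499e+01  1.31199981e+01 -3.02232812e+01 -8.20367104e-02
 -4.70559866e+01 -1.03684344e+02]
{'frame': None, 'K': array([[310.58335072,   0.        , 255.78566481],
       [  0.        , 310.58335072, 189.74037166],
       [  0.        ,   0.        ,   1.        ]]), 'xyz': array([ 0.38978163, -0.05503872,  0.27629373]), 'orientation': array([[ 7.08666286e-03, -9.69527312e-01, -2.44880728e-01],
       [ 9.99974516e-01,  6.65930077e-03,  2.57312324e-03],
       [-8.63978838e-04, -2.44892722e-01,  9.69549797e-01]])}
```

View pics/w1.png

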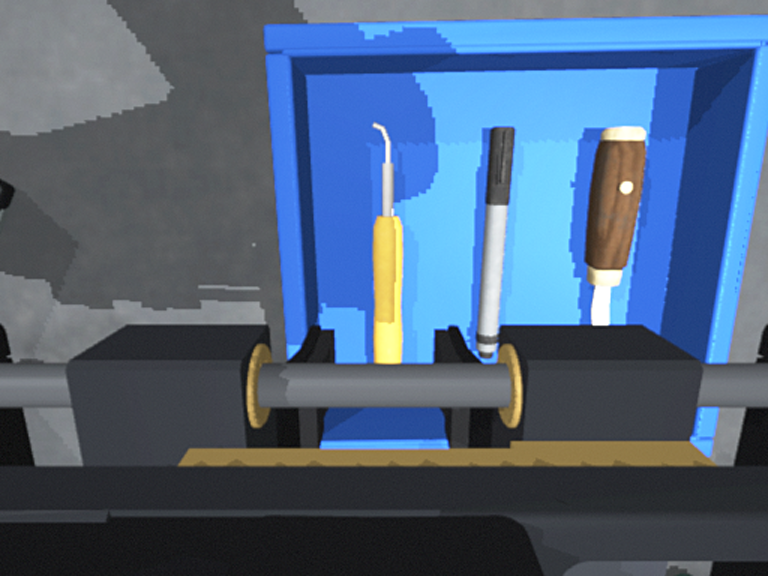

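The wrist view shows the yellow handle at (387,280), centred between the fingers at 325 and 445. The marker and nipper are well clear.

```bash
python3 - <<'E'
from h import *
c=load('w1.png')
for p in [(387,220,.018),(388,355,.022),(377,124,.008),(387,215,.013)]: print(ray(c,p[0]/1.5,p[1]/1.5,p[2]).round(4))
E
```

```text
[ 0.4182 -0.0536  0.018 ]
[ 0.4965 -0.0535  0.022 ]
[ 0.367  -0.0588  0.008 ]
[ 0.416  -0.0536  0.013 ]
```

```bash
python3 -m jog '{"delta_pos":[[3,1,-25],[0,0,-25],[0,0,-22],[0,0,-18],[0,0,-12],[0,0,-5],[0,0,0]],"rot":[[0,0,0],[0,0,0],[0,0,0],[0,0,0],[0,0,0],[0,0,0],[0,0,0]],"grip":[42,42,42,42,42,42,42]}'
python3 -m jog '{"delta_pos":[[0,0,0],[0,0,0],[0,0,0],[0,0,0],[0,0,0],[0,0,0]],"rot":[[0,0,0],[0,0,0],[0,0,0],[0,0,0],[0,0,0],[0,0,0]],"grip":[5,5,5,5,5,5]}'
```

```text
time_s: 2.73
tcp_pos: [0.4634, -0.0536, 0.0353]
ee_rot: [[-1.0, 0.001, -0.001], [0.001, 1.0, -0.0], [0.001, -0.0, -1.0]]
wrist_force: [-0.1, 0.6, -0.1]
gripper_width: 0.421
time_s: 3.23
tcp_pos: [0.4639, -0.0535, 0.0364]
ee_rot: [[-1.0, 0.003, 0.002], [0.003, 1.0, 0.0], [-0.002, 0.0, -1.0]]
wrist_force: [-0.9, 1.7, 5.8]
gripper_width: 0.198
```

```bash
python3 -m jog '{"delta_pos":[[0,0,8],[0,0,15],[0,0,25],[0,0,25],[0,0,25],[0,0,25],[0,0,25],[0,0,10],[0,0,0]],"rot":[[0,0,0],[0,0,0],[0,0,0],[0,0,0],[0,0,0],[0,0,0],[0,0,0],[0,0,0],[0,0,0]],"grip":[5,5,5,5,5,5,5,5,5]}'
python3 - <<'E'
from h import *
snap('wrist','w2.png',1); o,yaw,W,L=fitcase('t1.png')
for x in (-.018,): print(case(o,yaw,x,.023,.0))
E
```

```text
time_s: 3.98
tcp_pos: [0.4647, -0.0536, 0.1967]
ee_rot: [[-1.0, 0.003, 0.007], [0.003, 1.0, 0.001], [-0.007, 0.001, -1.0]]
wrist_force: [-0.1, 0.2, -0.8]
gripper_width: 0.198
{'frame': None, 'K': array([[310.58335072,   0.        , 255.78566481],
       [  0.        , 310.58335072, 189.74037166],
       [  0.        ,   0.        ,   1.        ]]), 'xyz': array([ 0.39461077, -0.05381064,  0.33246256]), 'orientation': array([[ 2.90346101e-03, -9.66125253e-01, -2.58057291e-01],
       [ 9.99995440e-01,  3.01938686e-03, -5.29267327e-05],
       [ 8.30308646e-04, -2.58055960e-01,  9.66129614e-01]])}
[ 0.39441507 -0.34847745  0.        ]
```

View pics/w2.png

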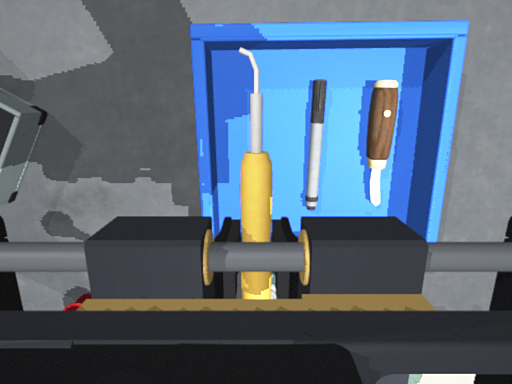

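The deburrer is held at (257,200) and the other two tools remain in the bin. Next I carry it over to the case.

```bash
python3 -m jog '{"delta_pos":[[-8,-33,2],[-8,-33,2],[-8,-33,2],[-8,-33,2],[-8,-33,2],[-8,-33,2],[-8,-33,2],[-8,-33,2],[-7,-30,0],[0,0,0]],"rot":[[0,0,6.7],[0,0,6.7],[0,0,6.7],[0,0,6.7],[0,0,6.7],[0,0,6.7],[0,0,6.7],[0,0,6.7],[0,0,6.4],[0,0,0]],"grip":[5,5,5,5,5,5,5,5,5,5]}'
python3 -m jog '{"delta_pos":[[0,0,0],[0,0,0],[0,0,0],[0,0,0],[0,0,0]],"rot":[[-1.25,-2.17,0],[-1.25,-2.17,0],[-1.25,-2.17,0],[-1.25,-2.17,0],[0,0,0]],"grip":[5,5,5,5,5]}'
python3 - <<'E'
from h import *
s=r.sense();o,yaw,W,L=fitcase('t1.png');t=case(o,yaw,-.019,.023,.046);print(t,(t-s['tcp_pos'])*1e3,s['joints'])
from scipy.spatial.transform import Rotation as Ro
y=np.array([.5,.8660,0]);R=s['ee_rot'];print(y@R, np.degrees(np.arccos(-R[2,2])))
snap('top','t2.png',3,(280,130,450,285))
E
```

```text
time_s: 4.87
tcp_pos: [0.3933, -0.3411, 0.207]
ee_rot: [[-0.534, -0.846, -0.003], [-0.846, 0.534, 0.001], [0.001, 0.003, -1.0]]
wrist_force: [0.5, -0.3, -0.7]
gripper_width: 0.198
time_s: 5.28
tcp_pos: [0.3927, -0.3362, 0.207]
ee_rot: [[-0.534, -0.833, 0.147], [-0.846, 0.527, -0.085], [-0.007, -0.17, -0.985]]
wrist_force: [0.1, 0.5, -1.4]
gripper_width: 0.199
[ 0.3935489 -0.3479777  0.046    ] [   0.84327179  -11.78526779 -160.97254657] [-21.7868009    9.2655066  -25.11185603   1.90152547 -45.94891878
 -11.7004745 ]
[-9.99184782e-01  3.98193661e-02  4.35540739e-04] 9.78446818875922
{'frame': None, 'K': array([[437.33599365,   0.        , 262.61367735],
       [  0.        , 437.33599365, 192.6935166 ],
       [  0.        ,   0.        ,   1.        ]]), 'xyz': array([ 0.30663099, -0.16807773,  1.04680501]), 'orientation': array([[-0.01844795,  0.98551061, -0.16860755],
       [-0.99977771, -0.0164611 ,  0.01317416],
       [ 0.0102078 ,  0.1688131 ,  0.98559522]])}
```

View pics/t2.png

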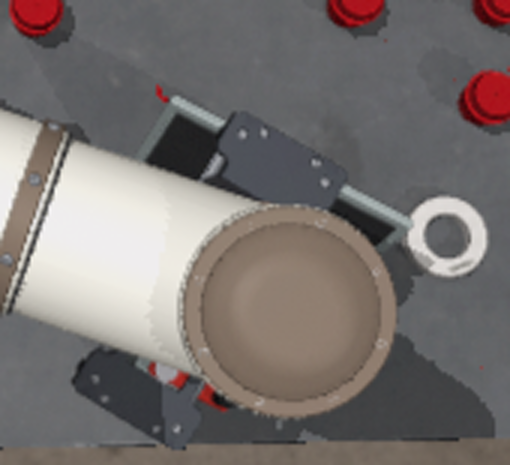

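The gripper body spans the case along its x axis and the post at (215,398) is visible next to it, so I'll descend in stages.

```bash
python3 -m jog '{"delta_pos":[[0.5,-6,-20],[0.5,-6,-20],[0,0,-20],[0,0,-20],[0,0,-17],[0,0,0],[0,0,0]],"rot":[[0,0,1.2],[0,0,1.1],[0,0,0],[0,0,0],[0,0,0],[0,0,0],[0,0,0]],"grip":[5,5,5,5,5,5,5]}'
python3 - <<'E'
from h import *
s=r.sense();o,yaw,W,L=fitcase('t1.png');t=case(o,yaw,-.019,.023,.046);print((t-s['tcp_pos'])*1e3,s['wrist_force'],s['ee_rot'].round(3))
snap('side','s2.png',4,(220,80,370,210))
E
```

```text
time_s: 5.92
tcp_pos: [0.3959, -0.3495, 0.1108]
ee_rot: [[-0.498, -0.854, 0.151], [-0.867, 0.492, -0.079], [-0.006, -0.17, -0.985]]
wrist_force: [0.9, -0.4, -0.4]
gripper_width: 0.198
[ -2.36855404   1.49593388 -64.78209135] [ 0.8545798  -0.39142853 -0.37010559] [[-0.498 -0.854  0.151]
 [-0.867  0.492 -0.079]
 [-0.006 -0.17  -0.985]]
{'frame': None, 'K': array([[377.21568902,   0.        , 254.94574438],
       [  0.        , 377.21568902, 194.13931617],
       [  0.        ,   0.        ,   1.        ]]), 'xyz': array([0.53783359, 0.54922367, 0.72470193]), 'orientation': array([[-0.99684259, -0.06351028,  0.04765814],
       [ 0.07822089, -0.68226298,  0.72691039],
       [-0.01365089,  0.7283431 ,  0.68507662]])}
```

View pics/s2.png

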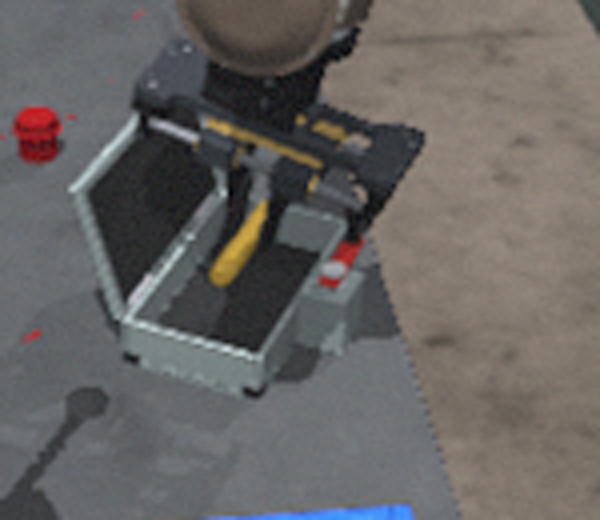

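The handle hangs inside the case outline at (240,245), aligned with it. I'll lower it.

```bash
python3 -m jog '{"delta_pos":[[-2.4,1.5,-10],[0,0,-12],[0,0,-12],[0,0,0]],"rot":[[0,0,0],[0,0,0],[0,0,0],[0,0,0]],"grip":[5,5,5,5]}'; python3 -m jog '{"delta_pos":[[0,0,-10],[0,0,-10],[0,0,-8],[0,0,0],[0,0,0]],"rot":[[0,0,0],[0,0,0],[0,0,0],[0,0,0],[0,0,0]],"grip":[5,5,5,5,5]}'
python3 - <<'E'
from h import *
s=r.sense();o,yaw,W,L=fitcase('t1.png');t=case(o,yaw,-.019,.023,.046);print((t-s['tcp_pos'])*1e3)
E
```

```text
time_s: 6.3
tcp_pos: [0.3934, -0.3479, 0.0774]
ee_rot: [[-0.499, -0.853, 0.153], [-0.867, 0.492, -0.08], [-0.007, -0.172, -0.985]]
wrist_force: [0.1, -0.7, -0.0]
gripper_width: 0.194
time_s: 6.72
tcp_pos: [0.3942, -0.3484, 0.0505]
ee_rot: [[-0.498, -0.853, 0.155], [-0.867, 0.491, -0.081], [-0.007, -0.174, -0.985]]
wrist_force: [0.6, -0.1, -0.3]
gripper_width: 0.202
[-0.64165575  0.38382493 -4.50467804]
```

```bash
python3 -m jog '{"delta_pos":[[0,0,-5],[0,0,0],[0,0,0],[0,0,0],[0,0,0],[0,0,0],[0,0,0]],"rot":[[0,0,0],[0,0,0],[0,0,0],[0,0,0],[0,0,0],[0,0,0],[0,0,0]],"grip":[5,5,30,30,30,30,30]}'; python3 -m jog '{"delta_pos":[[0,0,10],[0,0,15],[0,0,25],[0,0,35],[0,0,35],[0,0,35],[0,0,20],[0,0,0]],"rot":[[0,0,0],[0,0,0],[0,0,0],[1.25,2.17,0],[1.25,2.17,0],[1.25,2.17,0],[1.25,2.17,0],[0,0,0]],"grip":[30,30,30,30,30,30,30,30]}'
python3 - <<'E'
from h import *
snap('wrist','w3.png',1)
E
```

```text
time_s: 7.3
tcp_pos: [0.3938, -0.3482, 0.0451]
ee_rot: [[-0.498, -0.853, 0.154], [-0.867, 0.492, -0.081], [-0.007, -0.174, -0.985]]
wrist_force: [-1.1, -0.3, -0.6]
gripper_width: 0.296
time_s: 7.97
tcp_pos: [0.3972, -0.3503, 0.2256]
ee_rot: [[-0.498, -0.867, 0.012], [-0.867, 0.498, 0.0], [-0.006, -0.011, -1.0]]
wrist_force: [0.9, -0.1, 0.3]
gripper_width: 0.298
{'frame': None, 'K': array([[310.58335072,   0.        , 255.78566481],
       [  0.        , 310.58335072, 189.74037166],
       [  0.        ,   0.        ,   1.        ]]), 'xyz': array([ 0.36062569, -0.40989452,  0.36140063]), 'orientation': array([[-0.86678237, -0.47927709, -0.13777443],
       [ 0.49855821, -0.83910027, -0.21760156],
       [-0.01131512, -0.25730177,  0.96626485]])}
```

View pics/w3.png

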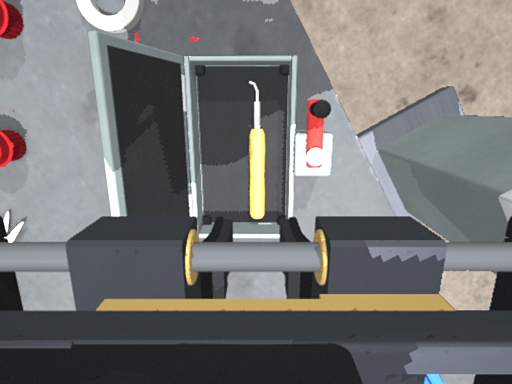

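The deburrer lies flat inside the case, from tip (250,83) to handle end (257,218). Next is the lid.

```bash
python3 - <<'E'
from h import *
c=load('w3.png');s=r.sense();print(s['tcp_pos'])
o,yaw,W,L=fitcase('t1.png')
post=ray(c,320,108,.089);piv=ray(c,315,157,.06);print('post',post,'pivot',piv,case(o,yaw,-.073,-.045,0),case(o,yaw,-.073,0,0))
print('start',case(o,yaw,.128,0,.2256)-s['tcp_pos'])
p0=case(o,yaw,.128,0,.1436);print('down to',p0)
for a in list(np.arange(1.9,-.01,-.15))+[0]:
    x=.055-.085*np.cos(a)+.008*np.sin(a)+.015; z=.04+.085*np.sin(a)+.008*np.cos(a)+.025
    p=case(o,yaw,x,0,z);print(round(a,2),(p*1e3).round(0),((p-p0)*1e3).round(0));p0=p
E
```

```text
[ 0.39554645 -0.34907891  0.22251244]
post [ 0.3165783 -0.3836504  0.089    ] pivot [ 0.33700959 -0.34201819  0.06      ] [ 0.31279303 -0.3798915   0.        ] [ 0.33528142 -0.34091365  0.        ]
start [ 0.11383602 -0.09228286  0.00308756]
down to [ 0.50938247 -0.44136177  0.1436    ]
1.9 [ 490. -430.  143.] [-20.  11.  -1.]
1.75 [ 479. -424.  147.] [-10.   6.   4.]
1.6 [ 468. -418.  150.] [-11.   6.   3.]
1.45 [ 457. -411.  150.] [-11.   6.   1.]
1.3 [ 446. -405.  149.] [-11.   6.  -1.]
1.15 [ 435. -399.  146.] [-11.   6.  -3.]
1.0 [ 425. -393.  141.] [-10.   6.  -5.]
0.85 [ 416. -387.  134.] [-9.  5. -7.]
0.7 [ 407. -382.  126.] [-8.  5. -8.]
0.55 [ 400. -378.  116.] [ -7.   4. -10.]
0.4 [ 394. -375.  105.] [ -6.   3. -11.]
0.25 [ 390. -372.   94.] [ -5.   3. -12.]
0.1 [ 387. -371.   81.] [ -3.   2. -12.]
0 [ 386. -370.   73.] [-1.  1. -8.]
```

```bash
python3 -m jog '{"delta_pos":[[23,-18,0],[23,-18,0],[23,-18,0],[23,-18,0],[22,-20,0],[0,0,-25],[0,0,-25],[0,0,-29],[0,0,0],[0,0,0]],"rot":[[0,0,0],[0,0,0],[0,0,0],[0,0,0],[0,0,0],[0,0,0],[0,0,0],[0,0,0],[0,0,0],[0,0,0]],"grip":[0,0,0,0,0,0,0,0,0,0]}'
```

```text
time_s: 8.85
tcp_pos: [0.5061, -0.4394, 0.1381]
ee_rot: [[-0.499, -0.866, -0.002], [-0.866, 0.499, 0.009], [-0.007, 0.007, -1.0]]
wrist_force: [0.6, -0.3, 0.7]
gripper_width: 0.005
```

```bash
python3 -m jog '{"delta_pos":[[-8,5,2],[-8,5,2],[-5,3,2],[-5,3,2],[-5,3,2],[-5.5,3,1],[-5.5,3,1],[-5.5,3,0.5],[-5.5,3,0.5],[0,0,0]],"rot":[[0,0,0],[0,0,0],[0,0,0],[0,0,0],[0,0,0],[0,0,0],[0,0,0],[0,0,0],[0,0,0],[0,0,0]],"grip":[0,0,0,0,0,0,0,0,0,0]}';
python3 -m jog '{"delta_pos":[[-5.5,3,-0.5],[-5.5,3,-0.5],[-5.5,3,-1.5],[-5.5,3,-1.5],[-5,3,-2.5],[-5,3,-2.5],[-4.5,2.5,-3.5],[-4.5,2.5,-3.5],[0,0,0]],"rot":[[0,0,0],[0,0,0],[0,0,0],[0,0,0],[0,0,0],[0,0,0],[0,0,0],[0,0,0],[0,0,0]],"grip":[0,0,0,0,0,0,0,0,0]}'
```

```text
time_s: 9.68
tcp_pos: [0.4535, -0.4084, 0.1541]
ee_rot: [[-0.5, -0.866, 0.002], [-0.866, 0.5, 0.007], [-0.007, 0.001, -1.0]]
wrist_force: [-0.2, -0.8, 0.2]
gripper_width: 0.001
time_s: 10.43
tcp_pos: [0.4119, -0.3853, 0.1369]
ee_rot: [[-0.5, -0.866, 0.001], [-0.866, 0.5, 0.008], [-0.007, 0.003, -1.0]]
wrist_force: [-1.4, 0.4, -0.0]
gripper_width: 0.006
```

```bash
python3 - <<'E'
from h import *
snap('side','s3.png',4,(220,80,370,210))
E
```

```text
{'frame': None, 'K': array([[377.21568902,   0.        , 254.94574438],
       [  0.        , 377.21568902, 194.13931617],
       [  0.        ,   0.        ,   1.        ]]), 'xyz': array([0.53783359, 0.54922367, 0.72470193]), 'orientation': array([[-0.99684259, -0.06351028,  0.04765814],
       [ 0.07822089, -0.68226298,  0.72691039],
       [-0.01365089,  0.7283431 ,  0.68507662]])}
```

View pics/s3.png

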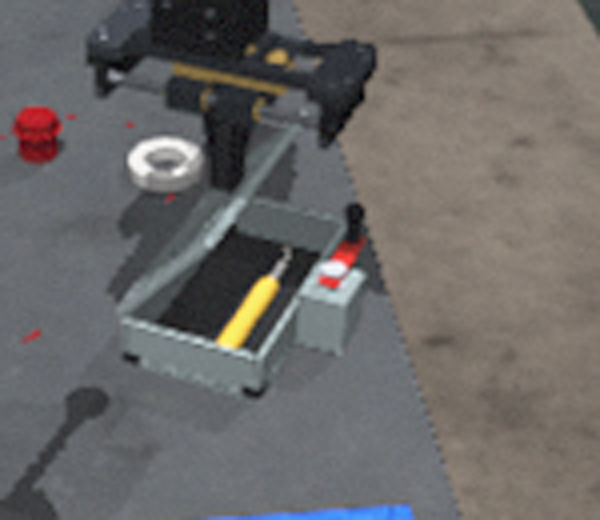

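The lid is being pushed and stands at about 1 rad, and the tool lies flat. I'll carry on closing it.

```bash
python3 -m jog '{"delta_pos":[[-4,2,-5],[-4,2,-5],[-4,2,-6],[-3,2,-6],[-3,2,-6],[-3,2,-6],[-2,1,-6],[-2,1,-6],[-1,1,-6],[0,0,0]],"rot":[[0,0,0],[0,0,0],[0,0,0],[0,0,0],[0,0,0],[0,0,0],[0,0,0],[0,0,0],[0,0,0],[0,0,0]],"grip":[0,0,0,0,0,0,0,0,0,0]}';
python3 -m jog '{"delta_pos":[[0,0,-5],[0,0,-4],[0,0,-2],[0,0,0],[0,0,0]],"rot":[[0,0,0],[0,0,0],[0,0,0],[0,0,0],[0,0,0]],"grip":[0,0,0,0,0]}'
```

```text
time_s: 11.32
tcp_pos: [0.3868, -0.3705, 0.0843]
ee_rot: [[-0.5, -0.866, 0.001], [-0.866, 0.5, 0.008], [-0.007, 0.003, -1.0]]
wrist_force: [0.7, 0.3, -0.5]
gripper_width: 0.011
time_s: 11.73
tcp_pos: [0.3879, -0.3713, 0.0748]
ee_rot: [[-0.499, -0.866, 0.004], [-0.866, 0.499, 0.006], [-0.007, -0.0, -1.0]]
wrist_force: [-0.2, -0.1, -0.4]
gripper_width: 0.01
```

Push down until the force rises.

```bash
python3 -m jog '{"delta_pos":[[0,0,-2],[0,0,-2],[0,0,0],[0,0,0]],"rot":[[0,0,0],[0,0,0],[0,0,0],[0,0,0]],"grip":[0,0,0,0]}';python3 -m jog '{"delta_pos":[[0,0,-1],[0,0,-1],[0,0,0],[0,0,0]],"rot":[[0,0,0],[0,0,0],[0,0,0],[0,0,0]],"grip":[0,0,0,0]}'
```

```text
time_s: 12.07
tcp_pos: [0.3882, -0.3715, 0.0733]
ee_rot: [[-0.498, -0.867, 0.004], [-0.867, 0.498, 0.005], [-0.006, -0.001, -1.0]]
wrist_force: [-2.2, 3.9, 12.8]
gripper_width: 0.006
time_s: 12.4
tcp_pos: [0.3882, -0.3715, 0.0731]
ee_rot: [[-0.498, -0.867, 0.005], [-0.867, 0.498, 0.004], [-0.006, -0.002, -1.0]]
wrist_force: [-5.1, 7.2, 24.9]
gripper_width: 0.007
```

The lid is firmly shut, with 25 N on it and no further travel. Moving over the post.

```bash
python3 -m jog '{"delta_pos":[[0,0,20],[0,0,25],[0,0,25],[-25,-3,0],[-25,-4,0],[-23,-4,0],[0,0,0],[0,0,0]],"rot":[[0,0,0],[0,0,0],[0,0,0],[0,0,0],[0,0,0],[0,0,0],[0,0,0],[0,0,0]],"grip":[0,0,40,40,40,40,40,40]}'
python3 - <<'E'
from h import *
snap('side','s4.png',4,(220,80,370,210)); print(r.sense()['tcp_pos'])
E
```

```text
time_s: 13.07
tcp_pos: [0.314, -0.3824, 0.1393]
ee_rot: [[-0.501, -0.866, 0.004], [-0.866, 0.501, 0.006], [-0.007, -0.001, -1.0]]
wrist_force: [1.0, -1.0, 0.3]
gripper_width: 0.355
{'frame': None, 'K': array([[377.21568902,   0.        , 254.94574438],
       [  0.        , 377.21568902, 194.13931617],
       [  0.        ,   0.        ,   1.        ]]), 'xyz': array([0.53783359, 0.54922367, 0.72470193]), 'orientation': array([[-0.99684259, -0.06351028,  0.04765814],
       [ 0.07822089, -0.68226298,  0.72691039],
       [-0.01365089,  0.7283431 ,  0.68507662]])}
[ 0.31494051 -0.38254613  0.13931639]
```

View pics/s4.png

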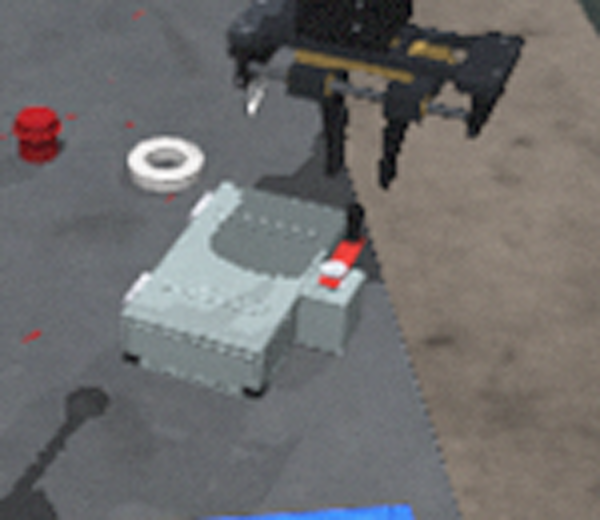

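The lid is flat shut, and the fingers straddle the post at (355,215). I'll descend and grip it.

```bash
python3 -m jog '{"delta_pos":[[0,0,-15],[0,0,-15],[0,0,-12],[0,0,-5],[0,0,0],[0,0,0],[0,0,0],[0,0,0]],"rot":[[0,0,0],[0,0,0],[0,0,0],[0,0,0],[0,0,0],[0,0,0],[0,0,0],[0,0,0]],"grip":[40,40,40,40,40,40,40,40]}';python3 -m jog '{"delta_pos":[[0,0,0],[0,0,0],[0,0,0],[0,0,0],[0,0,0]],"rot":[[0,0,0],[0,0,0],[0,0,0],[0,0,0],[0,0,0]],"grip":[18,16,13,10,10]}'
python3 - <<'E'
import numpy as np
from station import r
p=np.array([.336,-.3413]);q=r.sense()['tcp_pos'][:2];print(q,np.linalg.norm(q-p))
a0=np.arctan2(*(q-p)[::-1]);print(np.degrees(a0));R=.045
w=[p+R*np.array([np.cos(a),np.sin(a)]) for a in np.linspace(a0,np.radians(-29),16)];w[0]=q
print((np.diff(w,axis=0)*1e3).round(1).tolist())
E
```

```text
time_s: 13.78
tcp_pos: [0.3154, -0.3825, 0.0927]
ee_rot: [[-0.499, -0.867, 0.005], [-0.867, 0.499, 0.005], [-0.007, -0.002, -1.0]]
wrist_force: [0.4, -0.3, 0.3]
gripper_width: 0.4
time_s: 14.2
tcp_pos: [0.3149, -0.3824, 0.0922]
ee_rot: [[-0.499, -0.866, 0.004], [-0.866, 0.499, 0.006], [-0.007, -0.001, -1.0]]
wrist_force: [-0.2, 0.1, 1.8]
gripper_width: 0.158
[ 0.31492346 -0.38235195] 0.046146319599532394
-117.1764854145165
[[4.7, -0.9], [4.4, -1.5], [4.5, -1.0], [4.6, -0.5], [4.6, -0.1], [4.6, 0.4], [4.5, 0.9], [4.4, 1.3], [4.3, 1.8], [4.0, 2.2], [3.8, 2.6], [3.5, 3.0], [3.2, 3.3], [2.8, 3.6], [2.4, 3.9]]
```

```bash
python3 -m jog '{"delta_pos":[[4.6,-1.5],[4.4,-1.5],[4.5,-1.0],[4.6,-0.5],[4.6,-0.1],[4.6,0.4],[4.5,0.9],[0,0]],"rot":[[0,0,5.9],[0,0,5.9],[0,0,5.9],[0,0,5.9],[0,0,5.9],[0,0,5.9],[0,0,5.9],[0,0,0]],"grip":[10,10,10,10,10,10,10,10]}' || true
python3 -m jog '{"delta_pos":[[4.6,-1.5,0],[4.4,-1.5,0],[4.5,-1.0,0],[4.6,-0.5,0],[4.6,-0.1,0],[4.6,0.4,0],[4.5,0.9,0],[0,0,0]],"rot":[[0,0,5.9],[0,0,5.9],[0,0,5.9],[0,0,5.9],[0,0,5.9],[0,0,5.9],[0,0,5.9],[0,0,0]],"grip":[10,10,10,10,10,10,10,10]}'
```

```text
time_s: 14.87
tcp_pos: [0.3479, -0.3868, 0.0923]
ee_rot: [[0.199, -0.98, 0.001], [-0.98, -0.199, 0.004], [-0.004, -0.001, -1.0]]
wrist_force: [1.5, -5.0, -1.3]
gripper_width: 0.163invalid input at $.delta_pos[0]: expected 3 numbers
```

```bash
python3 -m jog '{"delta_pos":[[4.3,2.0,0],[4.2,2.0,0],[4.0,2.2,0],[3.8,2.6,0],[3.5,3.0,0],[3.2,3.3,0],[2.8,3.6,0],[2.2,3.6,0],[0,0,0]],"rot":[[0,0,5.9],[0,0,5.9],[0,0,5.9],[0,0,5.9],[0,0,5.9],[0,0,5.9],[0,0,5.9],[0,0,5.9],[0,0,0]],"grip":[10,10,10,10,10,10,10,10,10]}'
python3 - <<'E'
import numpy as np
from station import r
s=r.sense();v=s['tcp_pos'][:2]-[.336,-.3413];print(s['wrist_force'],s['moment'],np.degrees(np.arctan2(v[1],v[0])),np.linalg.norm(v))
E
```

```text
time_s: 15.62
tcp_pos: [0.3771, -0.3648, 0.0924]
ee_rot: [[0.854, -0.52, -0.001], [-0.52, -0.854, -0.001], [-0.0, 0.001, -1.0]]
wrist_force: [3.2, -6.5, -5.6]
gripper_width: 0.162
[ 3.21927459 -6.4870211  -5.5692247 ] [-1.89505592 -1.1329003   0.04031375] -29.777766260336957 0.04730447728247278
```

```bash
python3 -m jog '{"delta_pos":[[1,1.7,0],[0,1,0],[0,0,0],[0,0,0],[0,0,0],[0,0,0],[0,0,0]],"rot":[[0,0,0],[0,0,0],[0,0,0],[0,0,0],[0,0,0],[0,0,0],[0,0,0]],"grip":[10,10,10,40,40,40,40]}'; python3 -m jog '{"delta_pos":[[0,0,15],[0,0,20],[0,0,30],[0,0,35],[0,0,35],[0,0,0],[0,0,0]],"rot":[[0,0,0],[0,0,0],[0,0,0],[0,0,0],[0,0,0],[0,0,0],[0,0,0]],"grip":[40,40,40,40,40,40,40]}'
python3 - <<'E'
from h import *
snap('side','s5.png',1.5)
E
```

```text
time_s: 16.2
tcp_pos: [0.3749, -0.36, 0.0917]
ee_rot: [[0.852, -0.524, -0.007], [-0.524, -0.852, 0.005], [-0.008, -0.0, -1.0]]
wrist_force: [0.6, -0.7, 0.1]
gripper_width: 0.357
time_s: 16.78
tcp_pos: [0.3763, -0.3604, 0.2292]
ee_rot: [[0.853, -0.522, -0.001], [-0.522, -0.853, 0.002], [-0.002, -0.001, -1.0]]
wrist_force: [-0.3, 0.3, -0.2]
gripper_width: 0.396
{'frame': None, 'K': array([[377.21568902,   0.        , 254.94574438],
       [  0.        , 377.21568902, 194.13931617],
       [  0.        ,   0.        ,   1.        ]]), 'xyz': array([0.53783359, 0.54922367, 0.72470193]), 'orientation': array([[-0.99684259, -0.06351028,  0.04765814],
       [ 0.07822089, -0.68226298,  0.72691039],
       [-0.01365089,  0.7283431 ,  0.68507662]])}
```

View pics/s5.png

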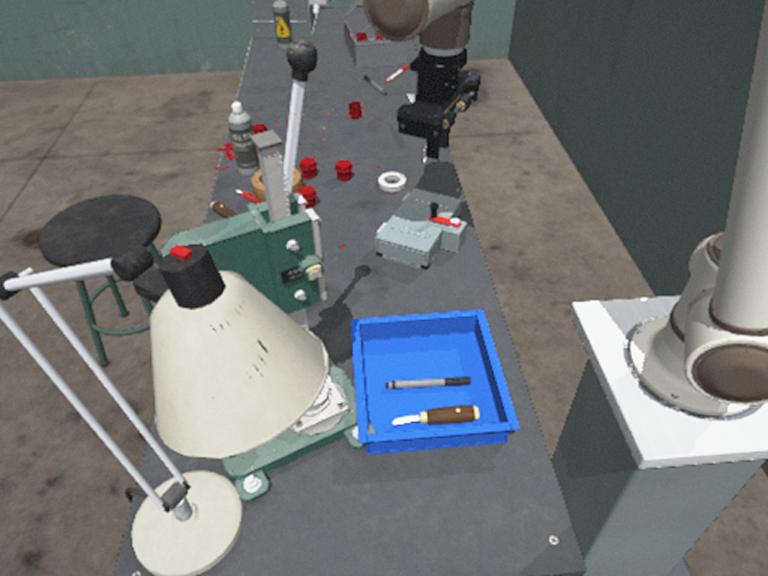

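The latch lies across the shut lid with the post at (433,207), and the marker and nipper are in the bin. I'll check the latch angle numerically before handing in.

```bash
python3 - <<'E'
from h import *
c=load('s5.png');im=c['frame'];o,yaw,_,_=fitcase('t1.png')
hsv=cv2.cvtColor(im[125:160,270:315],cv2.COLOR_RGB2GRAY);v,u=np.where(hsv<45)
print('dark',u.mean()+270,v.mean()+125,v.min()+125,len(u))
for a in (1.2,1.4,1.57): print(a,np.round(proj(c,case(o,yaw,-.073+.045*np.sin(a),-.045*np.cos(a),.077)),1),np.round(proj(c,case(o,yaw,-.073+.045*np.sin(a),-.045*np.cos(a),.089)),1))
m=(im[...,0]>170)&(im[...,1]<60)&(im[...,2]<60);v,u=np.where(m[135:155,280:312]);pts=np.c_[u+280,v+135];print(pts.min(0),pts.max(0),len(pts))
E
```

```text
dark 289.6551724137931 140.0344827586207 136 29
1.2 [291.9 136.9] [292.2 133.6]
1.4 [290.1 138.3] [290.3 134.9]
1.57 [289.  139.6] [289.2 136.2]
[287 145] [306 150] 16
```

```bash
python3 -c "
from station import finish_job
print(finish_job())"
```

```text
the job is handed in; nothing more can be done
None
```

I lifted the deburring tool out of the bin by itself, laid it flat in the case, shut the lid and turned the red latch across it. The job was handed in at about 17 s of the 66 s allowed; it reports no verdict.

- **Tool:** the last pictures before the lid closed show it flat inside the case. It can't be seen now that the lid is shut.
- **Lid:** I pressed it with about 25 N and it went no further down. The picture taken afterwards shows it shut.
- **Latch:** the post in the last picture matches an arm angle of about 1.5–1.57 rad, against the 1.4 rad needed. The hand stood at about the 1.57 rad position before I let go.
- **Other tools and loose items:** the marker and nipper are still in the bin. I did not go near the blade dispenser or the loose cap, and did not measure them again afterwards.
- **Robot:** the gripper is clear at 0.23 m height, and the wrist force is about zero.

One move command was refused for a typing error; nothing moved, and I resent it correctly. No check failed or disagreed.

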